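Turn over the seed plate of a bench seeder

TASK

Change the bench seeder over from fine to pelleted seed: swing its hold-down lever clear, turn the seed plate over so that the face with the large dimples is up, seat it flat on both locating pins (the pins are unequal, so the handle must end on the opposite side of the seeder) and swing the lever fully back over the end of the plate. Lower the plate, never let it fall over or drop, and leave the pot, bottle, tin and wooden firming board undisturbed.

Things in the scene. Friction and masses are not known exactly. Their poses are not given: they have to be found in the camera images.
- seat (a point): The seeder, a fixed frame 170 x 240 mm: green ends, flat steel bed 60 mm above the bench, plug tray below. Point: middle of the bed's top. x across the bed (handle at -x at the start, at +x at the end), y along it to the lever, z up. An 8 mm rim rings the bed 2 mm off the plate's edges (inner faces x = +-62, y = +-92 mm); for the handle it is open at |y| < 56 mm, bed there 108 mm wide.
- pin_big (a point): Larger locating pin, 16 mm diameter, 8 mm high (upper 4 mm coned to 10 mm), standing on the bed at x = 0, y = -66 mm from its middle. The point is on its axis 5 mm above the bed, where the centre of the plate's large hole lies when the plate is home. Axes as the seat.
- pin_small (a point): Smaller locating pin, 10 mm diameter, 8 mm high (upper 4 mm coned to 4 mm), standing on the bed at x = 0, y = +52 mm from its middle. The point is on its axis 5 mm above the bed, where the centre of the plate's small hole lies when the plate is home. Axes as the seat.
- plate_mid (a point): Loose aluminium seed plate, 120 (x) x 180 (y) x 10 mm (z), about 0.55 kg with its handle. 4 mm dimples on its +z face (up at the start), 13 mm dimples on its -z face (to be up at the end). The point is its centre, half-way through the thickness; the two holes lie on its y axis. It starts home on both pins, axes along the seat's; home, its centre is 5 mm above the bed.
- handle (a point): Middle of the grip bar of the plate's bow handle: round steel, 10 mm diameter, 90 mm long along the plate's y, in the plane of the plate, 40 mm off its long edge, 100 mm from the plate's centre on its -x side; 10 mm legs at y = +-45 mm join it to the plate. With the plate home it is 65 mm above the bench. Held lightly from above, the bar can pivot between fingers. Axes as the plate.
- hole_big (a point): Centre of the plate's large hole, 19 mm diameter, right through, half-way through the thickness, at plate x = 0, y = -66 mm.
- hole_small (a point): Centre of the plate's small hole, 13 mm diameter, right through, half-way through the thickness, at plate x = 0, y = +52 mm.
- lever (a joint): Hold-down lever, steel arm 84 x 16 mm on a vertical pivot at x = 0, y = +104 mm from the middle of the bed. 0 rad: square over the plate's end, toe over its last 17 mm, 1.5 mm above it. Grows anticlockwise seen from above, to a stop at 1.75; the toe clears the plate from 1.4 on. Stays where left; about 1 N at the knob turns it. It passes over the plate only when that is fully down.
- lever_knob (a point): Black upright knob on the lever's outer end, 18 mm diameter, 55 mm from the pivot on the side away from the toe: at x = 0, y = +159 mm from the middle of the bed at 0 rad; it moves towards the seat's -x as the lever opens. Foot 80 mm, top 113 mm above the bench; the point is on its axis, 96 mm above the bench. Axes turn with the lever.
- pot_mid (a point): Bystander: a terracotta flower pot, 90 mm diameter, 85 mm high, standing. The point is about half-way up.
- bottle_mid (a point): Bystander: a plant-feed bottle, 66 mm diameter, 150 mm high, standing. The point is half-way up.
- tin_mid (a point): Bystander: a tin, 74 mm diameter, 110 mm high. The point is half-way up.
- tamper_mid (a point): Bystander: a wooden firming board, 70 x 130 mm and 18 mm thick, lying flat, with an upright peg handle 22 mm in diameter whose top is 63 mm above the bench. The point is half-way up the board.
Not all that is in view belongs to the job. Of the things shaped like the part that bears plate_mid, the aluminium one is meant.

How it is judged:
By the outcome, as a careful person would: the job done as asked, in the order asked, and still so for the second after the job is handed in, with the robot touching nothing.
It also fails if it takes over 69 s, if anything falls off the work surface, if the arm or the gripper's body presses on something with over 40 N, if the wrist force passes 120 N, or if a joint passes its speed limit or range.

ROBOT

A 6-joint arm with a two-finger parallel gripper is mounted at the origin on the work surface. World frame = base frame: x ahead of the robot, y to its left, z up, the work surface at z = 0. Lengths are in mm, angles in rad, forces in N, time in s.
With the tool pointing down it reaches from about 350 to 1000 mm from the base axis. Payload 7.1 kg.
Tool frame: the origin (TCP) lies between the finger pads; the fingertips stand 25 mm ahead of it and the grasp point (between the pads) lies 6 mm ahead of it; z points along the fingers, y is the line along which they close (so a half turn about z gives the same grasp; the last joint's range is limited). The gripper opens to 85 mm and grips with 20 to 120 N. Pads are 22 mm wide; open, the fingers measure 114 mm over their backs; the gripper's body (76 mm by 85 mm) begins 54 mm behind the grasp point. The pads swing forward as they close: fully open they stand 13 mm farther back than shut.
Start: joints at [-1.273, 0.423, 1.63, -0, 1.089, -0.019], TCP at [194.722, -593.876, 256.319] pointing down, gripper open.
Joint ranges: [-3, 3], [-0.9, 2.11], [0.09, 2.58], [-1.31, 4.45], [0.11, 2.69], [-2.54, 2.54]. Speed limits (rad/s): [2.39, 2.39, 3.01, 3.14, 3.14, 3.14].

INTERFACE

Orientations are given as [roll, pitch, yaw] about the fixed x, y, z axes, in that order (R = Rz(yaw) Ry(pitch) Rx(roll)).
In Python, from bench import manip, vision gives the robot as it stands.
- The arm moves only by the shell command python3 -m handwheel 'ROWS' [FORCE]. ROWS is JSON, a list of rows, each a list of 7 numbers: the opening, from -1 (shut) to 1 (fully open), then the shift along the tool's x, y, z in units of 30 mm (1.0 is 30 mm), then the turn, a rotation vector about the tool's x, y, z in units of 0.12 rad (1.0 is 0.12 rad). In form: [[claw, tx, ty, tz, wx, wy, wz], ...]. A call has 1 to 20 rows; each row shifts and turns the commanded pose from where the row before left it, along the tool's axes as they then stand; what a row does not reach is not made up. A row lasts 1/10 s, in which the tool goes at most 50 mm and 8.59 degrees, less where a joint would pass 70% of its speed; a pose out of reach is approached as far as the arm can. A call with a number of a shift or a turn outside -1 to 1 is refused whole. A call with a gripper value outside its range is refused whole. The fingers move at their own pace and stop on an object; FORCE is the grip in N (left out, the last holds). Time passes only in rows, so rows that do not move let the fingers close. It gives the time, the measured TCP pose, the force, the opening and the grip force at its end, in the units of the state.
- manip.get_obs(): the state, without advancing time (a new reading comes with each control period).
- vision.camera(name): name is "scene" or "top"; returns the picture (420x560x3 uint8, red, green, blue); there is no depth.
- vision.camera_info(name): a dict with "fx", "fy", "cx", "cy" (pixels), "k1" (the pictures are not rectified: a ray, as slopes to the right and down, at radius r is drawn at 1 + k1 r^2 times it, then the intrinsics apply), "extrinsics" (4x4, takes a point from camera to world coordinates). Camera axes: x right, y down, z forward; pixel columns grow to the right and rows downward; lengths in mm; the calibration is good to about 2 mm. A picture is of the moment at which its call begins. camera_info takes no time and is no camera call.
- manip.finish_job(): hands the job in; it is judged then, once.
The state is a dict: "t": time; "q": joint angles; "joint_vel": joint speeds; "tau": joint torques, N m; "ee_pos": TCP position; "tcp_rot": TCP orientation; "wrist_force": force on the tool from outside, world axes, zero at the start; "wrist_torque": the same for the moment, N m; "width": finger opening in mm; "grip_force": force on a finger pad.
Only numpy, scipy, OpenCV 4.12 (cv2) and the standard library are available. Lean on these libraries where they do the work, as an engineer would, in place of code of your own. Each camera call takes 0.05 s, during which the arm holds its last target. There are 200 camera calls.

## Working session

There is one attempt and no reset: what is moved stays moved. The work goes in short steps, Python scripts to look and compute and a shell command to move; the robot and the scene stay as the last step left them, time stands still between calls to the robot, and variables do not carry over. Pictures are saved under pics/ and viewed, at most 10 in all, crops included, and the job is handed in when it is done.

```bash
mkdir -p pics; ls; python3 - <<'E'
from bench import manip, vision
import cv2, numpy as np
for n in("scene","top"):
    im=vision.camera(n); cv2.imwrite(f"pics/{n}0.png",im[:,:,::-1])
    ci=vision.camera_info(n); print(n,{k:(np.round(v,3).tolist() if k=="extrinsics" else v) for k,v in ci.items()})
o=manip.get_obs(); print(o)
E
```

```text
pics
scene {'fx': 441.4053732595288, 'fy': 441.4053732595288, 'cx': 280.1775386283871, 'cy': 211.73844938451663, 'k1': -0.01983878394634808, 'extrinsics': [[0.664, 0.62, -0.417, 969.462], [0.747, -0.538, 0.39, -350.129], [0.018, -0.571, -0.821, 888.55], [0.0, 0.0, 0.0, 1.0]]}
top {'fx': 398.1052479406786, 'fy': 398.1052479406786, 'cx': 283.016477670654, 'cy': 211.53720621670914, 'k1': -0.10216858619167281, 'extrinsics': [[0.019, -0.987, 0.16, 435.308], [-0.999, -0.025, -0.037, 32.96], [0.04, -0.159, -0.987, 880.256], [0.0, 0.0, 0.0, 1.0]]}
{'t': 0.1, 'q': array([-1.27301169e+00,  4.23760892e-01,  1.63061523e+00,  5.88918395e-06,
        1.08861324e+00, -1.89908999e-02]), 'joint_vel': array([-0.00072685, -0.00109615, -0.00150827, -0.00041231,  0.00138938,
        0.00150856]), 'tau': array([-2.71068075e-05, -5.58425081e+01, -2.82445532e+01,  4.58797160e-05,
        3.00481646e-03,  2.78804964e-05]), 'ee_pos': array([ 194.58504946, -593.44879036,  255.62495933]), 'tcp_rot': array([-3.14019630e+00, -3.17360159e-05,  3.16772778e-01]), 'wrist_force': array([ 0.44117656, -0.1863066 ,  0.40814409]), 'wrist_torque': array([-0.00431824,  0.00656958, -0.01126844]), 'grip_force': 0.0, 'width': 85.02951651026186}
```

View pics/scene0.png

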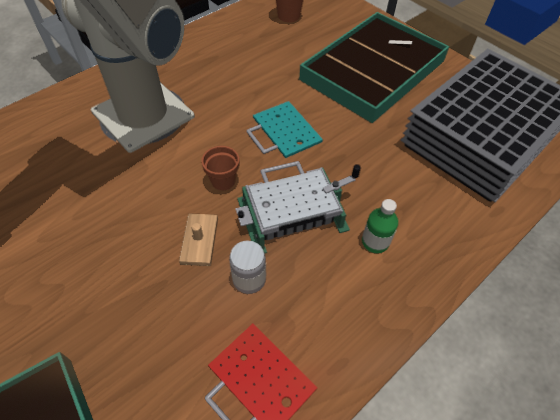

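View pics/top0.png

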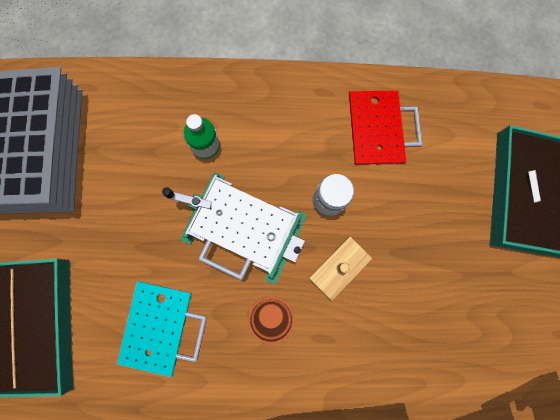

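The scene view shows the seeder near (292,203). In the top view the plate is at about (243,225), the knob at (168,192), the handle at (226,262), the pot at (271,319), the bottle at (200,135), the tin at (333,195) and the board at (341,268).

```bash
cat > h.py <<'E'
import numpy as np, cv2
from bench import manip, vision
def ray(n,uv):
    c=vision.camera_info(n); E=np.array(c["extrinsics"]); K=np.array([[c["fx"],0,c["cx"]],[0,c["fy"],c["cy"]],[0,0,1]])
    p=cv2.undistortPoints(np.array(uv,float).reshape(-1,1,2),K,np.array([c["k1"],0,0,0,0.])).reshape(-1,2)
    return E[:3,3],np.c_[p,np.ones(len(p))]@E[:3,:3].T
def onz(n,uv,z):
    o,d=ray(n,uv); return o+d*((z-o[2])/d[:,2])[:,None]
def tri(a,b):
    (o1,d1),(o2,d2)=ray("top",a),ray("scene",b); d1,d2=d1[0],d2[0]
    s=np.linalg.lstsq(np.c_[d1,-d2],o2-o1,rcond=None)[0]; p,q=o1+s[0]*d1,o2+s[1]*d2
    return (p+q)/2,np.linalg.norm(p-q)
E
python3 - <<'E'
from h import *
np.set_printoptions(precision=1,suppress=True)
for n,roi in(("top",(175,165,135,125)),("scene",(225,145,140,110))):
    im=cv2.imread(f"pics/{n}0.png"); hsv=cv2.cvtColor(im,cv2.COLOR_BGR2HSV)
    m=((hsv[...,1]<40)&(hsv[...,2]>150)).astype(np.uint8)*255
    x,y,w,h=roi; k=np.zeros_like(m);k[y:y+h,x:x+w]=m[y:y+h,x:x+w]
    k=cv2.morphologyEx(cv2.morphologyEx(k,cv2.MORPH_CLOSE,np.ones((7,7))),cv2.MORPH_OPEN,np.ones((25,25) if n=="top" else (19,19)))
    c=max(cv2.findContours(k,0,1)[0],key=cv2.contourArea)
    P=onz(n,c.reshape(-1,2),70)[:,:2].astype(np.float32)
    r=cv2.minAreaRect(P); print(n,r)
    # knob: black blobs
    b=((hsv[...,2]<45)).astype(np.uint8)
    N,_,st,ce=cv2.connectedComponentsWithStats(b)
    X0,Y0=((150,170) if n=="top" else (225,155)); X1,Y1=((310,270) if n=="top" else (375,230))
    for i in range(1,N):
        if st[i,4]>15 and X0<ce[i][0]<X1 and Y0<ce[i][1]<Y1: print(" blk",ce[i],st[i])
    crop=im[roi[1]-30:roi[1]+roi[3]+20,roi[0]-25:roi[0]+roi[2]+15]
    cv2.imwrite(f"pics/c_{n}.png",cv2.resize(crop,None,fx=3.3,fy=3.3,interpolation=2))
    print(crop.shape)
a=cv2.imread("pics/c_top.png");b=cv2.imread("pics/c_scene.png");print(a.shape,b.shape)
E
```

```text
top ((536.388427734375, 85.3625717163086), (158.61026000976562, 194.62843322753906), 0.9241020679473877)
 blk [169.3 194.4] [163 190  11   8  40]
(175, 175, 3)
scene ((541.7435302734375, 89.90939331054688), (195.58636474609375, 121.54222869873047), 66.43824768066406)
 blk [355.6 171. ] [352 165   8  13  78]
 blk [240.3 214.4] [238 211   5   7  27]
 blk [302.1 224.1] [279 215  47  20 296]
 blk [336.3 219.3] [331 216  10  10  53]
(160, 180, 3)
(578, 578, 3) (528, 594, 3)
```

View pics/c_top.png

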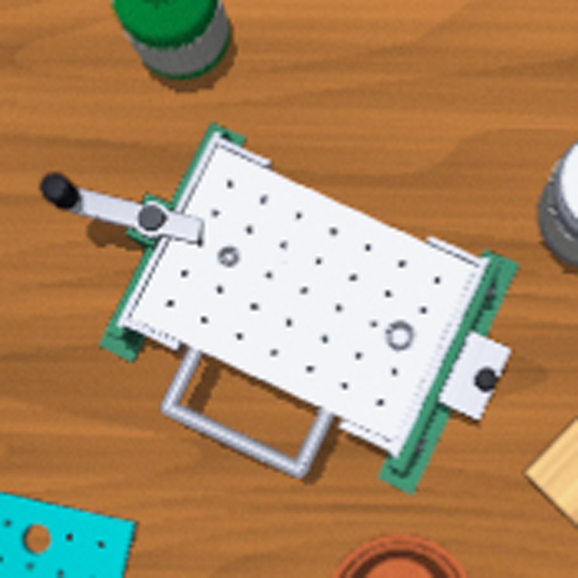

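The crop (offset 150,135, scale 3.3) shows the small pin at (219.4,212.9), the big pin at (270.9,236.5), the knob top at (168,192) and the lever pivot at (196,201). The handle corners are at about (201,259) and (240,277).

```bash
python3 - <<'E'
from h import *
np.set_printoptions(precision=1,suppress=True)
f=lambda x,y:(150+x/3.3,135+y/3.3)
s,b=onz("top",[f(229,257),f(399,335)],68)
print("pins",s,b,np.linalg.norm(s-b))
y=(s-b)[:2];y/=np.linalg.norm(y);yaw=np.arctan2(-y[0],y[1]);x=np.array([y[1],-y[0]])
m=b[:2]+66*y; m2=s[:2]-52*y; print("seat",m,m2,"yaw",yaw)
print("plate corners(z70)",)
C=onz("top",[f(217,142),f(484,263),f(393,452),f(125,325)],70)[:,:2]
print(C,"rel",[(((c-m)@x),((c-m)@y)) for c in C])
H=onz("top",[f(168,408),f(299,471)],65)[:,:2];print("handle",H,[(((c-m)@x),((c-m)@y)) for c in H])
k=onz("top",[f(60,183)],113)[0,:2];p=m+104*y
print("knobtop",k,np.linalg.norm(k-p),"pivot",p,"pivot seen",onz("top",[f(152,214)],84)[0],"lever",np.arctan2(*((k-p)@np.c_[-x,y])))
print("tri knob",tri(f(60,183),(356,166)))
for n,uv,z in(("pot",(271,316),85),("bottle",(195,121),150),("tin",(335,188),110),("tamper peg",(342,266),63),("rknob",f(485,378),90)):print(n,onz("top",[uv],z)[0])
E
```

```text
pins [560.6 133.9  68. ] [514.3  26.7  68. ] 116.76873137692952
seat [540.4  87.3] [540.   86.2] yaw -0.4075373282117095
plate corners(z70)
[[633.5 144.6]
 [560.4 -25.4]
 [442.3  28.7]
 [516.2 196.1]] rel [(np.float64(62.77620275844998), np.float64(89.48269563504212)), (np.float64(63.00876793008004), np.float64(-95.48960338110234)), (np.float64(-66.93932118292642), np.float64(-92.67961951977512)), (np.float64(-65.41619356443113), np.float64(90.26455655051492))]
handle [[466.  167.9]
 [429.5  86. ]] [(np.float64(-100.26603766895177), np.float64(44.496890427536194)), (np.float64(-101.33209152752278), np.float64(-45.158082428147644))]
knobtop [595.7 231.1] 50.30130267256523 pivot [581.7 182.8] pivot seen [583.7 180.5  84. ] lever 0.12568667193858002
tri knob (array([595.9, 231.5, 117.6]), np.float64(3.799282210303052))
pot [356.6  23.1  85. ]
bottle [726.4 179.5 150. ]
tin [610.  -98.4 110. ]
tamper peg [ 457.1 -120.8   63. ]
rknob [487.3 -25.5  90. ]
```

View pics/c_scene.png

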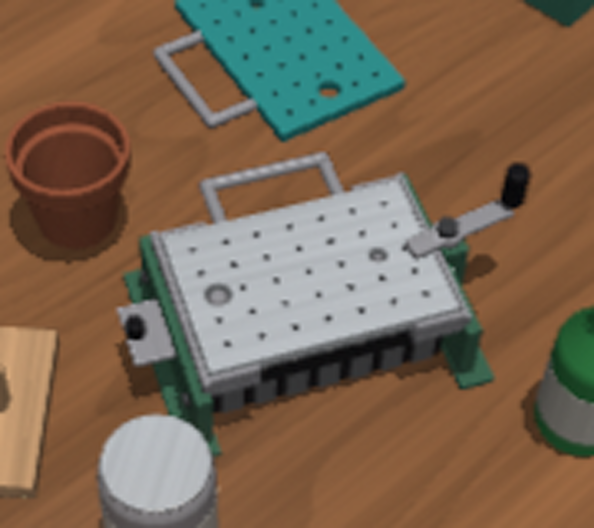

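Pins measure 117 mm apart (118 nominal) and the handle comes out at x = -100, so the seat is at about (540,87) with yaw about -0.411. I'll start moving towards the knob, high above everything.

```bash
python3 -m handwheel '[[1,0.968,-0.995,0,0,0,0],[1,0.968,-0.995,0,0,0,0],[1,0.968,-0.995,0,0,0,0],[1,0.968,-0.995,0,0,0,0],[1,0.968,-0.995,0,0,0,0],[1,0.968,-0.995,0,0,0,0],[1,0.968,-0.995,0,0,0,0],[1,0.968,-0.995,0,0,0,0],[1,0.968,-0.995,0,0,0,0],[1,0.968,-0.995,0,0,0,0],[1,0.968,-0.995,0,0,0,0],[1,0.968,-0.995,0,0,0,0],[1,0.968,-0.995,0,0,0,0],[1,0.968,-0.995,0,0,0,0],[1,0.968,-0.995,0,0,0,0],[1,0.968,-0.995,0,0,0,0],[1,0.968,-0.995,0,0,0,0],[1,0.968,-0.995,0,0,0,0],[1,0.968,-0.995,0,0,0,0],[1,0.968,-0.995,0,0,0,0]]' 20
python3 - <<'E'
from h import *
np.set_printoptions(precision=1,suppress=True)
g=lambda x,y:(200+x/3.3,115+y/3.3); f=lambda x,y:(150+x/3.3,135+y/3.3)
s,b=onz("scene",[g(378,255),g(218,294)],69)
y=(s-b)[:2];L=np.linalg.norm(y);y/=L
print(s,b,L,"mid",(b[:2]+66*y+s[:2]-52*y)/2,"yaw",np.arctan2(-y[0],y[1]))
print("knob top scene",onz("scene",[g(518,170)],113),"pivot",onz("scene",[g(449,226)],86),onz("top",[f(152,214)],86))
print("tri",tri(f(229,257),g(378,255)),tri(f(399,335),g(218,294)))
E
```

```text
t: 2.1
ee_pos: [560.9, 156.0, 256.0]
tcp_rot: [3.142, 0.001, 0.317]
wrist_force: [0.9, -0.3, -0.7]
width: 84.9
grip_force: 0.0
[564.6 136.8  69. ] [516.3  29.   69. ] 118.10242731509325 mid [543.3  89.3] yaw -0.42143754308964126
knob top scene [[596.9 237.5 113. ]] pivot [[587.4 182.6  86. ]] [[583.3 180.1  86. ]]
tri (array([562.2, 136.1,  66.6]), np.float64(4.833876356374564)) (array([515.2,  28. ,  68.5]), np.float64(3.128447783312223))
```

```bash
python3 -m handwheel '[[0,0.65,-0.71,0,0,0,0],[0,0.65,-0.71,0,0,0,0],[0,0.65,-0.71,0,0,0,0],[0,0,0,0.4,0,0,-0.92],[0,0,0,0.4,0,0,-0.92],[0,0,0,0.4,0,0,-0.92],[0,0,0,0.4,0,0,-0.92],[0,0,0,0.4,0,0,-0.92],[0,0,0,0.4,0,0,-0.92],[0,0,0,0.4,0,0,-0.92],[0,0,0,0.4,0,0,-0.92],[0,0,0,0.4,0,0,-0.92],[0,0,0,0,0,0,0]]' 20
python3 - <<'E'
from h import *
a=vision.camera("scene")[130:230,270:390];b=vision.camera("top")[140:240,130:250]
cv2.imwrite("pics/k1.png",np.hstack([cv2.resize(i,None,fx=3.3,fy=3.3,interpolation=2) for i in(a,b)])[:,:,::-1])
E
```

```text
t: 3.4
ee_pos: [595.0, 232.8, 146.2]
tcp_rot: [-3.138, 0.002, 1.311]
wrist_force: [-0.5, 0.2, -0.0]
width: 42.6
grip_force: 0.0
```

View pics/k1.png

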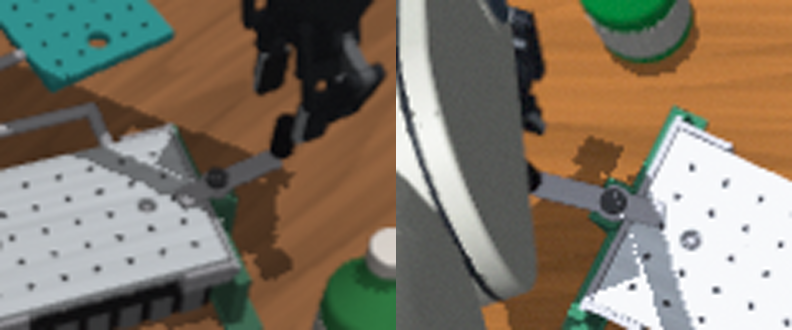

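The fingers straddle the knob (scene crop: tips near (265,88) and (310,130), knob between them at (285,120)). I'll descend and close lightly.

```bash
python3 -m handwheel '[[0,0.08,0.05,0.4,0,0,0],[0,0,0,0.4,0,0,0],[0,0,0,0.35,0,0,0],[-1,0,0,0,0,0,0],[-1,0,0,0,0,0,0],[-1,0,0,0,0,0,0],[-1,0,0,0,0,0,0],[-1,0,0,0,0,0,0]]' 20
python3 -c "
from bench import manip;o=manip.get_obs();print(o['wrist_force'],o['wrist_torque'])"
```

```text
t: 4.3
ee_pos: [597.8, 235.0, 113.1]
tcp_rot: [-3.14, 0.001, 1.31]
wrist_force: [-0.2, -0.2, -10.9]
width: 17.2
grip_force: 20.5
[ -0.22023954  -0.22431148 -10.85202227] [ 0.0319516  -0.05874548 -0.07919031]
```

```bash
python3 -m handwheel '[[-1,-0.013,-0.22,0,0,0,-1],[-1,-0.013,-0.22,0,0,0,-1],[-1,-0.013,-0.22,0,0,0,-1],[-1,0,0,0,0,0,0]]'
python3 -m handwheel '[[-1,-0.013,-0.22,0,0,0,-1],[-1,-0.013,-0.22,0,0,0,-1],[-1,-0.013,-0.22,0,0,0,-1],[-1,-0.013,-0.22,0,0,0,-1],[-1,0,0,0,0,0,0]]'
python3 -m handwheel '[[-1,-0.013,-0.22,0,0,0,-1],[-1,-0.013,-0.22,0,0,0,-1],[-1,-0.013,-0.22,0,0,0,-1],[-1,-0.013,-0.22,0,0,0,-1],[-1,0,0,0,0,0,0]]'
```

```text
t: 4.7
ee_pos: [577.7, 236.5, 113.2]
tcp_rot: [-3.14, 0.001, 1.672]
wrist_force: [1.0, -0.5, -14.4]
width: 17.0
grip_force: 20.2
t: 5.2
ee_pos: [553.5, 227.7, 113.2]
tcp_rot: [-3.14, -0.0, 2.149]
wrist_force: [1.1, -0.5, -17.5]
width: 17.5
grip_force: 20.1
t: 5.7
ee_pos: [536.0, 208.6, 113.3]
tcp_rot: [-3.141, -0.0, 2.626]
wrist_force: [2.4, 1.2, -19.1]
width: 17.1
grip_force: 20.2
```

The lever is at about 1.48 rad. Next I'll release it, rise, and go above the handle bar.

```bash
python3 -m handwheel '[[0,0,0,0,0,0,0],[0,0,0,0,0,0,0],[0,0,0,0,0,0,0],[0,0,0,-0.9,0,0,0],[0,0,0,-0.9,0,0,0],[0,0,0,-0.9,0,0,0],[0,0.29,-0.94,0,0,0,0],[0,0.29,-0.94,0,0,0,0],[0,0.29,-0.94,0,0,0,0],[0,0.29,-0.94,0,0,0,0]]'
python3 -m handwheel '[[0,0,0,0.15,0,0,0.94],[0,0,0,0.15,0,0,0.94],[0,0,0,0.15,0,0,0.94],[0,0,0,0.15,0,0,0.94],[0,0,0,0.15,0,0,0.94],[0,0,0,0.15,0,0,0.94],[0,0,0,0.15,0,0,0.94],[0,0,0,0.15,0,0,0.94],[0,0,0,0.15,0,0,0.94],[0,0,0,0.15,0,0,0.94],[0,0,0,0.15,0,0,0.94],[0,0,0,0.15,0,0,0.94],[0,0,0,0.15,0,0,0.94],[0,0,0,0,0,0,0]]'
python3 - <<'E'
from h import *
a=vision.camera("scene")[110:260,220:370];b=vision.camera("top")[160:310,150:300]
cv2.imwrite("pics/k2.png",np.hstack([cv2.resize(i,None,fx=2.6,fy=2.6,interpolation=2) for i in(a,b)])[:,:,::-1])
E
```

```text
t: 6.7
ee_pos: [450.4, 127.3, 195.8]
tcp_rot: [3.14, 0.002, 2.629]
wrist_force: [-0.8, 0.3, 0.1]
width: 42.6
grip_force: 0.0
t: 8.1
ee_pos: [451.0, 127.9, 136.7]
tcp_rot: [3.141, -0.001, 1.162]
wrist_force: [0.6, -1.0, 0.4]
width: 42.3
grip_force: 0.0
```

View pics/k2.png

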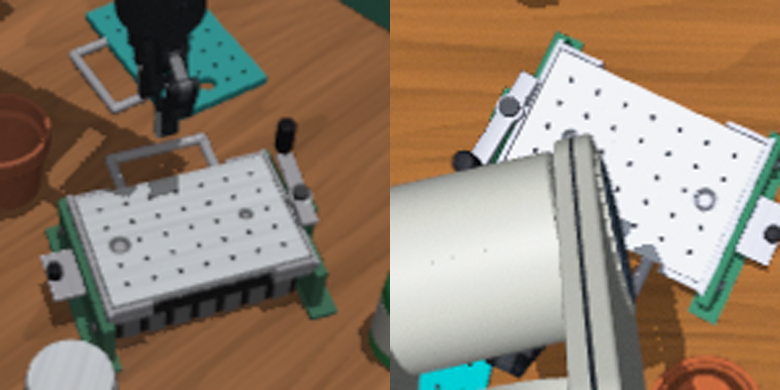

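The lever is swung clear and parallel to the bed's end, with the knob near (285,135) in the left part. The fingers hang above the grip bar near (165,125). Descending.

```bash
python3 -m handwheel '[[-0.3,0,0,0,0,0,0],[-0.3,0,0,0.5,0,0,0],[-0.3,0,0,0.6,0,0,0],[-0.3,0,0,0.6,0,0,0],[-0.3,0,0,0.49,0,0,0],[-0.3,0,0,0,0,0,0]]'
python3 -m handwheel '[[-1,0,0,0,0,0,0],[-1,0,0,0,0,0,0],[-1,0,0,0,0,0,0],[-1,0,0,0,0,0,0],[-1,0,0,0,0,0,0]]' 20
python3 -c "
from bench import manip;o=manip.get_obs();print(o['wrist_force'],o['wrist_torque'],o['q'])"
```

```text
t: 8.8
ee_pos: [449.7, 127.4, 69.5]
tcp_rot: [-3.14, 0.002, 1.165]
wrist_force: [-0.2, -0.4, -0.1]
width: 29.6
grip_force: 0.0
t: 9.3
ee_pos: [450.9, 127.7, 71.2]
tcp_rot: [3.141, -0.001, 1.164]
wrist_force: [-0.4, -0.0, 3.9]
width: 9.2
grip_force: 19.9
[-0.36987327 -0.02260074  3.871426  ] [-0.01747788  0.0529359  -0.08114174] [2.50649912e-01 5.20894426e-01 2.06932173e+00 2.38735820e-05
 5.50292476e-01 6.57358113e-01]
```

```bash
python3 -m handwheel '[[-1,0,0.034,-0.347,0,0,0],[-1,0,0.034,-0.347,0,0,0],[-1,0,0.079,-0.34,0,0,0],[-1,0,0.079,-0.34,0,0,0],[-1,0,0,0,0,0,0]]'
python3 -m handwheel '[[-1,0,0.172,-0.432,0,0,0],[-1,0,0.172,-0.432,0,0,0],[-1,0,0.078,-0.302,0,0,0],[-1,0,0.078,-0.302,0,0,0],[-1,0,0.113,-0.275,0,0,0],[-1,0,0.113,-0.275,0,0,0],[-1,0,0,0,0,0,0]]'
python3 - <<'E'
from h import *
a=vision.camera("scene")[90:260,220:390];b=vision.camera("top")[150:320,150:320]
cv2.imwrite("pics/k3.png",np.hstack([cv2.resize(i,None,fx=2.3,fy=2.3,interpolation=2) for i in(a,b)])[:,:,::-1])
E
```

```text
t: 9.8
ee_pos: [456.5, 125.1, 113.4]
tcp_rot: [-3.141, -0.0, 1.163]
wrist_force: [-4.5, 4.1, -1.0]
width: 9.2
grip_force: 19.7
t: 10.5
ee_pos: [477.8, 116.3, 173.6]
tcp_rot: [3.14, -0.001, 1.164]
wrist_force: [-2.4, 0.1, -0.6]
width: 9.1
grip_force: 19.6
```

View pics/k3.png

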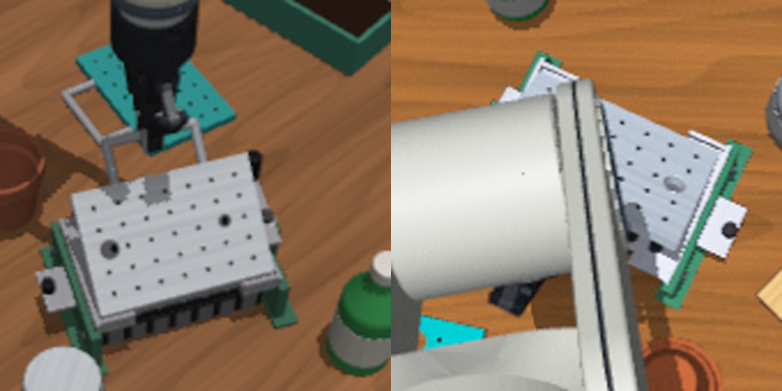

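The plate is tilted about 40°, still on its far edge with the pins free. I'll continue the arc.

```bash
python3 -m handwheel '[[-1,0,0.25,-0.243,0,0,0],[-1,0,0.25,-0.243,0,0,0],[-1,0,0.278,-0.21,0,0,0],[-1,0,0.278,-0.21,0,0,0],[-1,0,0.303,-0.172,0,0,0],[-1,0,0.303,-0.172,0,0,0],[-1,0,0,0,0,0,0]]'
python3 -m handwheel '[[-1,0,0.325,-0.132,0,0,0],[-1,0,0.325,-0.132,0,0,0],[-1,0,0.338,-0.087,0,0,0],[-1,0,0.338,-0.087,0,0,0],[-1,0,0.347,-0.042,0,0,0],[-1,0,0.347,-0.042,0,0,0],[-1,0,0,0,0,0,0]]'
python3 -m handwheel '[[-1,0,0.348,-0.003,0,0,0],[-1,0,0.348,-0.003,0,0,0],[-1,0,0.348,0.025,0,0,0],[-1,0,0.348,0.025,0,0,0],[-1,0,0,0,0,0,0]]'
python3 - <<'E'
from h import *
a=vision.camera("scene")[40:260,220:390];b=vision.camera("top")[120:340,150:320]
cv2.imwrite("pics/k4.png",np.hstack([cv2.resize(i,None,fx=2.3,fy=2.3,interpolation=2) for i in(a,b)])[:,:,::-1])
E
```

```text
t: 11.3
ee_pos: [524.4, 96.3, 212.0]
tcp_rot: [3.14, -0.001, 1.163]
wrist_force: [-6.2, 2.4, 9.7]
width: 8.7
grip_force: 20.7
t: 12.0
ee_pos: [580.8, 71.7, 227.3]
tcp_rot: [3.138, -0.001, 1.163]
wrist_force: [-1.9, -1.3, 10.5]
width: 9.4
grip_force: 21.5
t: 12.5
ee_pos: [618.3, 55.3, 224.9]
tcp_rot: [3.139, -0.001, 1.163]
wrist_force: [-0.3, -1.7, 6.0]
width: 9.0
grip_force: 21.7
```

View pics/k4.png

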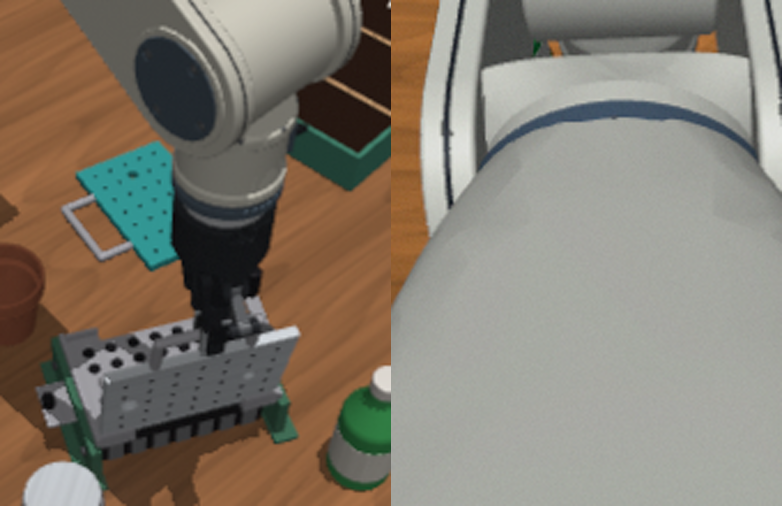

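The plate stands on edge just past vertical: handle bar near (190,340), the finely dimpled face turned to the camera. I'll firm up the grip, lift, shift back across the bed and lower.

```bash
python3 -m handwheel '[[-1,0,0,0,0,0,0],[-1,0,0,0,0,0,0],[-1,0,0,-0.3,0,0,0],[-1,0,0,-0.5,0,0,0],[-1,0,0,-0.5,0,0,0],[-1,0,0,0,0,0,0]]' 90
python3 -m handwheel '[[-1,0,-0.25,0,0,0,0],[-1,0,-0.5,0,0,0,0],[-1,0,-0.6,0,0,0,0],[-1,0,-0.6,0,0,0,0],[-1,0,-0.6,0,0,0,0],[-1,0,-0.5,0,0,0,0],[-1,0,-0.25,0,0,0,0],[-1,0,-0.1,0,0,0,0],[-1,0,0,0,0,0,0],[-1,0,0,0,0,0,0]]'
python3 - <<'E'
from h import *
a=vision.camera("scene")[40:260,190:390];b=vision.camera("top")[120:340,150:350]
cv2.imwrite("pics/k5.png",np.hstack([cv2.resize(i,None,fx=2,fy=2,interpolation=2) for i in(a,b)])[:,:,::-1])
E
```

```text
t: 13.2
ee_pos: [618.1, 56.3, 266.3]
tcp_rot: [3.137, -0.002, 1.164]
wrist_force: [0.5, 0.8, -4.2]
width: 6.9
grip_force: 88.0
t: 14.2
ee_pos: [523.5, 96.4, 263.3]
tcp_rot: [3.141, -0.0, 1.164]
wrist_force: [-0.4, -0.5, -4.4]
width: 7.2
grip_force: 88.0
```

View pics/k5.png

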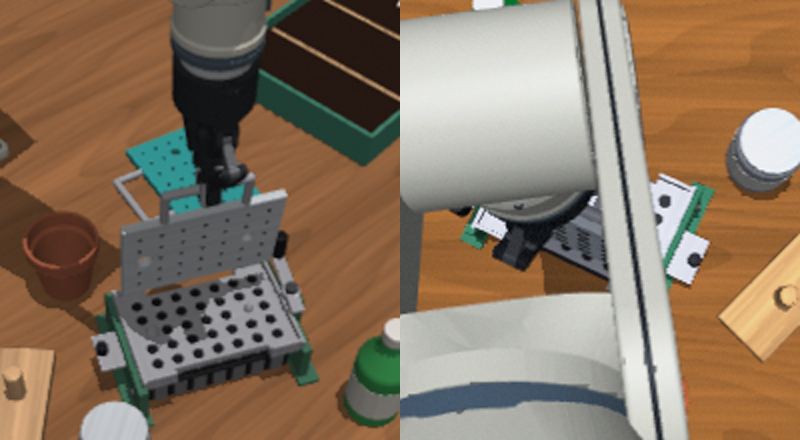

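The plate hangs just past vertical over the bed's near side, large-dimple face to the rear. Its near corners are at about (250,157) and (257,186) in the full scene picture. I'll check the tilt numerically.

```bash
python3 - <<'E'
from h import *
X=np.array([.916,-.401,0]);Y=np.array([.401,.916,0]);m=np.array([541.8,87.3,60])
def iny(uv,y):
    o,d=ray("scene",uv); t=(y-(o-m)@Y)/(d@Y); P=o+d*t[:,None]-m; return np.c_[P@X,P[:,2]]
g=lambda x,y:(190+x/2,40+y/2)
L=iny([g(122,235),g(135,292)],-90); R=iny([g(286,193),g(284,255)],90)
for P in (L,): print(P, np.linalg.norm(P[0]-P[1]),np.degrees(np.arctan2(P[0,1]-P[1,1],-(P[0,0]-P[1,0]))))
print(R)
E
```

```text
[[-12.44284056 163.13796525]
 [ 30.45376571 122.92359412]] 58.79893260109061 43.15153862854992
[[-19.15134308 162.36334742]
 [ -0.70069347  83.54849933]]
```

```bash
python3 - <<'E'
from h import *
c=vision.camera_info("scene");E=np.linalg.inv(np.array(c["extrinsics"]));K=np.array([[c["fx"],0,c["cx"]],[0,c["fy"],c["cy"]],[0,0,1]])
X=np.array([.916,-.401,0]);Y=np.array([.401,.916,0]);m=np.array([541.8,87.3,60])
bar=np.array([-20.4,197.])
for th in (90,100,110,120,130):
    t=np.radians(th);u=np.array([-np.cos(t),np.sin(t)]);n=np.array([np.sin(t),np.cos(t)])
    P=[]
    for l,y in((40,-90),(160,-90),(160,90),(40,90)):
        q=bar-l*u+5*n; P.append(m+q[0]*X+y*Y+[0,0,q[1]])
    p=cv2.projectPoints(np.array(P),cv2.Rodrigues(E[:3,:3])[0],E[:3,3],K,np.array([c["k1"],0,0,0]))[0].reshape(-1,2)
    print(th,((p-[190,40])*2).round().tolist())
E
```

```text
90 [[121.0, 237.0], [125.0, 309.0], [275.0, 272.0], [287.0, 199.0]]
100 [[120.0, 232.0], [119.0, 289.0], [266.0, 254.0], [284.0, 195.0]]
110 [[118.0, 227.0], [112.0, 268.0], [258.0, 233.0], [282.0, 189.0]]
120 [[116.0, 221.0], [106.0, 245.0], [252.0, 212.0], [280.0, 184.0]]
130 [[114.0, 214.0], [100.0, 222.0], [246.0, 189.0], [278.0, 177.0]]
```

The outline matches a tilt of about 99°. I'll lower until the edge meets the bed.

```bash
python3 -m handwheel '[[-1,0,0,0.35,0,0,0],[-1,0,0,0.35,0,0,0],[-1,0,0,0.25,0,0,0],[-1,0,0,0.15,0,0,0],[-1,0,0,0,0,0,0]]'
python3 -m handwheel '[[-1,0,0,0.07,0,0,0],[-1,0,0,0,0,0,0]]'
```

```text
t: 14.8
ee_pos: [522.4, 96.4, 229.1]
tcp_rot: [-3.14, 0.001, 1.164]
wrist_force: [0.9, -0.6, -4.6]
width: 6.8
grip_force: 87.9
t: 15.0
ee_pos: [523.0, 96.5, 228.2]
tcp_rot: [3.141, -0.0, 1.164]
wrist_force: [0.1, 0.5, -5.5]
width: 6.9
grip_force: 87.9
```

```bash
python3 -m handwheel '[[-1,0,0,0.07,0,0,0],[-1,0,0,0,0,0,0]]'
python3 -m handwheel '[[-1,0,0,0.05,0,0,0],[-1,0,0,0,0,0,0]]'
```

```text
t: 15.2
ee_pos: [523.1, 96.5, 226.2]
tcp_rot: [3.141, -0.0, 1.164]
wrist_force: [0.1, -0.4, -5.3]
width: 6.7
grip_force: 88.2
t: 15.4
ee_pos: [524.1, 96.2, 226.0]
tcp_rot: [3.139, -0.001, 1.164]
wrist_force: [-0.2, -3.0, 4.4]
width: 7.1
grip_force: 89.1
```

```bash
python3 -m handwheel '[[-1,0,0,0,0,0,0],[-1,0,0,-0.02,0,0,0],[-1,0,0.322,0.038,0,0,0],[-1,0,0.322,0.038,0,0,0],[-1,0,0.333,0.102,0,0,0],[-1,0,0.333,0.102,0,0,0],[-1,0,0,0,0,0,0]]' 20
python3 -m handwheel '[[-1,0,0.318,0.143,0,0,0],[-1,0,0.318,0.143,0,0,0],[-1,0,0.295,0.185,0,0,0],[-1,0,0.295,0.185,0,0,0],[-1,0,0,0,0,0,0]]'
```

```text
t: 16.1
ee_pos: [560.5, 80.4, 216.1]
tcp_rot: [3.141, -0.0, 1.163]
wrist_force: [1.8, -0.1, 1.2]
width: 7.1
grip_force: 91.0
t: 16.6
ee_pos: [594.1, 65.8, 196.2]
tcp_rot: [3.141, -0.0, 1.164]
wrist_force: [2.9, -0.1, 2.5]
width: 6.9
grip_force: 93.6
```

```bash
python3 -m handwheel '[[-1,0,0.27,0.222,0,0,0],[-1,0,0.27,0.222,0,0,0],[-1,0,0.238,0.255,0,0,0],[-1,0,0.238,0.255,0,0,0],[-1,0,0,0,0,0,0]]' 20
python3 -m handwheel '[[-1,0,0.203,0.285,0,0,0],[-1,0,0.203,0.285,0,0,0],[-1,0,0,0,0,0,0]]' 20
python3 - <<'E'
from h import *
im=vision.camera("scene");cv2.imwrite("pics/k6.png",im[:,:,::-1])
p=np.array(manip.get_obs()["ee_pos"])-[541.8,87.3,66]
print("bar seat x,y,z",p@[.916,-.401,0],p@[.401,.916,0],p[2])
b=cv2.imread("pics/k6.png");h=cv2.cvtColor(b,cv2.COLOR_BGR2HSV)[120:280,200:400]
print(manip.get_obs()["wrist_torque"])
E
```

```text
t: 17.1
ee_pos: [622.0, 53.8, 167.4]
tcp_rot: [3.141, -0.0, 1.164]
wrist_force: [4.3, -1.0, 2.9]
width: 6.9
grip_force: 96.3
t: 17.4
ee_pos: [633.2, 48.9, 150.6]
tcp_rot: [3.14, -0.0, 1.164]
wrist_force: [5.9, -2.0, 5.4]
width: 7.1
grip_force: 96.6
bar seat x,y,z 98.89787561040734 1.542048535803494 84.88595081680353
[-0.02758733 -0.17410168 -0.0618955 ]
```

```bash
python3 -m handwheel '[[-1,-0.01,-0.028,0.308,0,0,0],[-1,-0.01,-0.028,0.308,0,0,0],[-1,0,-0.068,0.327,0,0,0],[-1,0,-0.068,0.327,0,0,0],[-1,0,0,0,0,0,0]]' 20
python3 - <<'E'
from h import *
a=vision.camera("scene")[120:270,220:370];b=vision.camera("top")[160:310,170:320]
cv2.imwrite("pics/k7.png",np.hstack([cv2.resize(i,None,fx=2.6,fy=2.6,interpolation=2) for i in(a,b)])[:,:,::-1])
p=np.array(manip.get_obs()["ee_pos"])-[541.8,87.3,66]
print("bar seat x,y,z",p@[.916,-.401,0],p@[.401,.916,0],p[2])
E
```

```text
t: 17.95
ee_pos: [626.5, 50.8, 111.8]
tcp_rot: [3.141, 0.001, 1.164]
wrist_force: [5.2, -3.2, 3.6]
width: 7.0
grip_force: 99.2
bar seat x,y,z 91.98952968196134 0.5314975396847621 46.27956976222379
```

```bash
python3 -m handwheel '[[-1,0,0.1,0.34,0,0,0],[-1,0,0.1,0.34,0,0,0],[-1,0,0,0,0,0,0]]' 20
python3 -m handwheel '[[-1,0,0.015,0.15,0,0,0],[-1,0,0.015,0.15,0,0,0],[-1,0,0,0,0,0,0]]' 20
python3 - <<'E'
from h import *
cv2.imwrite("pics/k8.png",vision.camera("scene")[:,:,::-1])
p=np.array(manip.get_obs()["ee_pos"])-[541.8,87.3,66]
print("bar seat x,y,z",p@[.916,-.401,0],p@[.401,.916,0],p[2])
E
```

```text
t: 18.35
ee_pos: [630.4, 48.8, 90.1]
tcp_rot: [-3.138, 0.002, 1.164]
wrist_force: [1.0, 0.1, -1.6]
width: 7.3
grip_force: 101.9
t: 18.65
ee_pos: [631.8, 48.6, 82.9]
tcp_rot: [-3.14, 0.001, 1.164]
wrist_force: [-0.7, 1.2, -1.9]
width: 6.9
grip_force: 102.0
bar seat x,y,z 98.03059192073506 0.6927066537390195 17.21842270277665
```

```bash
python3 -m handwheel '[[-1,0,0.02,0.13,0,0,0],[-1,0,0.01,0.13,0,0,0],[-1,0,0,0,0,0,0]]' 20
python3 -m handwheel '[[-1,0,0.01,0.1,0,0,0],[-1,0,0,0.05,0,0,0],[-1,0,0,0,0,0,0]]' 20
python3 - <<'E'
from h import *
cv2.imwrite("pics/k9.png",vision.camera("scene")[:,:,::-1])
p=np.array(manip.get_obs()["ee_pos"])-[541.8,87.3,66]
print("bar seat x,y,z",p@[.916,-.401,0],p@[.401,.916,0],p[2])
E
```

```text
t: 19.0
ee_pos: [633.3, 48.3, 75.6]
tcp_rot: [-3.141, 0.0, 1.164]
wrist_force: [-1.9, 1.5, 0.6]
width: 7.1
grip_force: 102.1
t: 19.3
ee_pos: [633.8, 48.1, 71.4]
tcp_rot: [-3.141, -0.0, 1.164]
wrist_force: [-1.7, 2.1, 0.0]
width: 6.7
grip_force: 102.1
bar seat x,y,z 99.97613839729077 0.9680308158782783 5.433839524396177
```

```bash
python3 -m handwheel '[[-0.75,0,0,0,0,0,0],[-0.7,0,0,0,0,0,0],[-0.6,0,0,0,0,0,0],[-0.3,0,0,0,0,0,0],[-0.3,0,0,0,0,0,0],[-0.3,0,0,-0.3,0,0,0],[-0.3,0,0,-0.9,0,0,0],[-0.3,0,0,-0.9,0,0,0],[-0.3,0,0,-0.9,0,0,0],[-0.3,0,0,-0.9,0,0,0],[-0.3,0,0,-0.9,0,0,0]]' 20
python3 -m handwheel '[[0,0.95,-0.9,0,0,0,0],[0,0.95,-0.9,0,0,0,0],[0,0.95,-0.6,0,0,0,0],[0,0.95,-0.6,0,0,0,0],[0,0.95,-0.6,0,0,0,0],[0,0,0,0,0,0,0]]'
python3 - <<'E'
from h import *
A=vision.camera("scene");B=vision.camera("top")
cv2.imwrite("pics/s10.png",A[:,:,::-1]);cv2.imwrite("pics/t10.png",B[:,:,::-1])
cv2.imwrite("pics/k10.png",np.hstack([cv2.resize(i,None,fx=2.6,fy=2.6,interpolation=2) for i in(A[120:290,220:370],B[150:320,170:320])])[:,:,::-1])
E
```

```text
t: 20.45
ee_pos: [633.8, 48.0, 217.4]
tcp_rot: [3.141, -0.0, 1.164]
wrist_force: [0.9, 0.2, -0.3]
width: 29.7
grip_force: 0.0
t: 21.05
ee_pos: [590.5, 225.2, 216.4]
tcp_rot: [3.141, -0.002, 1.168]
wrist_force: [0.4, -0.1, -0.4]
width: 42.5
grip_force: 0.0
```

View pics/k10.png

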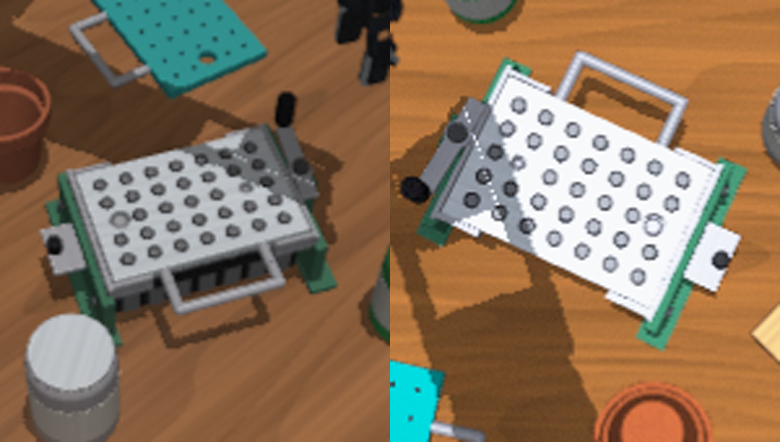

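The last picture shows the large dimples up, the plate flat inside the rim with both pins showing in their holes ((518,162) and (654,224) in the right part), and the handle on the opposite side. Now for the lever.

```bash
python3 -m handwheel '[[0,-0.61,-0.73,0,0,0,0],[0,-0.61,-0.73,0,0,0,0],[0,0,0,0.17,0,0,-0.935],[0,0,0,0.17,0,0,-0.935],[0,0,0,0.17,0,0,-0.935],[0,0,0,0.17,0,0,-0.935],[0,0,0,0.17,0,0,-0.935],[0,0,0,0.17,0,0,-0.935],[0,0,0,0.17,0,0,-0.935],[0,0,0,0.17,0,0,-0.935],[0,0,0,0.17,0,0,-0.935],[0,0,0,0.17,0,0,-0.935],[0,0,0,0.17,0,0,-0.935],[0,0,0,0.17,0,0,-0.935],[0,0,0,0.17,0,0,-0.935],[0,0,0,0,0,0,0]]'
python3 - <<'E'
from h import *
print(onz("top",[(179.4,221.5)],113))
# plate level check: handle corners as seen by both cameras
f=lambda x,y:(170+(x-390)/2.6,150+y/2.6); g=lambda x,y:(220+x/2.6,120+y/2.6)
for a,b in((f(580,57),g(282,283)),(f(683,101),g(180,310)),(f(518,162),g(246,187)),(f(654,224),g(120,219))): print(tri(a,b))
E
```

```text
t: 22.75
ee_pos: [536.3, 203.9, 148.9]
tcp_rot: [-3.141, -0.001, 2.622]
wrist_force: [0.0, -0.1, -0.2]
width: 42.4
grip_force: 0.0
[[534.76369256 205.19792863 113.        ]]
(array([652.70346092,  91.27801079,  60.11792544]), np.float64(6.140084406651376))
(array([616.99328582,   6.18241449,  63.72216586]), np.float64(4.692182178693973))
(array([562.8796339 , 135.88612481,  68.79750462]), np.float64(4.150158495230943))
(array([516.03858175,  27.00659063,  69.69883125]), np.float64(3.8830583592962133))
```

```bash
python3 -m handwheel '[[0,0.08,0.135,0.4,0,0,0],[0,0,0,0.4,0,0,0],[0,0,0,0.4,0,0,0],[-1,0,0,0,0,0,0],[-1,0,0,0,0,0,0],[-1,0,0,0,0,0,0],[-1,0,0,0,0,0,0],[-1,0,0,0,0,0,0]]' 20
```

```text
t: 23.55
ee_pos: [535.7, 209.8, 112.5]
tcp_rot: [-3.14, -0.001, 2.622]
wrist_force: [1.9, -0.5, -13.8]
width: 17.2
grip_force: 20.2
```

```bash
python3 -m handwheel '[[-1,-0.013,0.22,0,0,0,1],[-1,-0.013,0.22,0,0,0,1],[-1,-0.013,0.22,0,0,0,1],[-1,-0.013,0.22,0,0,0,1],[-1,0,0,0,0,0,0]]'
python3 -m handwheel '[[-1,-0.013,0.22,0,0,0,1],[-1,-0.013,0.22,0,0,0,1],[-1,-0.013,0.22,0,0,0,1],[-1,-0.013,0.22,0,0,0,1],[-1,0,0,0,0,0,0]]'
python3 -m handwheel '[[-1,-0.013,0.22,0,0,0,1],[-1,-0.013,0.22,0,0,0,1],[-1,-0.013,0.22,0,0,0,1],[-1,0,0,0,0,0,0]]'
python3 -m handwheel '[[-1,-0.013,0.22,0,0,0,1],[-1,0,0,0,0,0,0]]'
```

```text
t: 24.05
ee_pos: [553.9, 229.0, 112.5]
tcp_rot: [-3.14, -0.0, 2.142]
wrist_force: [0.0, -0.4, -12.7]
width: 17.1
grip_force: 20.4
t: 24.55
ee_pos: [578.6, 237.5, 112.5]
tcp_rot: [-3.14, 0.0, 1.664]
wrist_force: [-0.1, 0.4, -13.0]
width: 17.5
grip_force: 20.3
t: 24.95
ee_pos: [598.3, 235.7, 112.6]
tcp_rot: [-3.141, 0.0, 1.306]
wrist_force: [0.5, 2.3, -15.0]
width: 17.4
grip_force: 20.2
t: 25.15
ee_pos: [604.5, 233.7, 112.6]
tcp_rot: [-3.141, 0.0, 1.187]
wrist_force: [0.8, 2.4, -16.2]
width: 17.0
grip_force: 20.2
```

```bash
python3 -m handwheel '[[-1,-0.003,0.06,0,0,0,0.27],[-1,0,0,0,0,0,0]]'
python3 -m handwheel '[[-1,0,0.05,0,0,0,0.2],[-1,0,0,0,0,0,0]]'
```

```text
t: 25.35
ee_pos: [605.9, 233.1, 112.7]
tcp_rot: [-3.141, 0.0, 1.156]
wrist_force: [0.3, 2.5, -17.4]
width: 17.0
grip_force: 20.1
t: 25.55
ee_pos: [606.2, 232.8, 112.6]
tcp_rot: [-3.139, 0.001, 1.129]
wrist_force: [-3.8, 4.2, -15.5]
width: 16.7
grip_force: 20.4
```

The stop is felt (5 N, no further travel). I'll release, rise and check numerically.

```bash
python3 -m handwheel '[[0,0,0,0,0,0,0],[0,0,0,0,0,0,0],[0,0,0,0,0,0,0],[0,0,0,-0.4,0,0,0],[0,0,0,-0.9,0,0,0],[0,0,0,-0.9,0,0,0],[0,0,0,-0.9,0,0,0],[0,0,0,-0.9,0,0,0],[0,-0.2,-0.95,-0.5,0,0,0],[0,-0.2,-0.95,-0.3,0,0,0],[0,-0.2,-0.95,0,0,0,0],[0,-0.2,-0.95,0,0,0,0],[0,-0.2,-0.95,0,0,0,0],[0,-0.2,-0.95,0,0,0,0],[0,0,0,0,0,0,0]]'
python3 - <<'E'
from h import *
np.set_printoptions(precision=1,suppress=True)
A=vision.camera("scene");B=vision.camera("top")
for n,im,(x0,x1,y0,y1),z in(("scene",A,(345,385,150,190),113),("top",B,(150,200,170,225),113)):
    c=im[y0:y1,x0:x1]; m=(c.max(2)<45).astype(np.uint8)
    N,_,st,ce=cv2.connectedComponentsWithStats(m)
    for i in range(1,N):
        if st[i,4]>12: uv=ce[i]+[x0,y0]; print(n,uv,st[i],onz(n,[uv],z-(17 if n=="scene" else 10))[0])
print("expected knob at 0:",np.array([583.5,182.6])+55*np.array([.401,.916]))
E
```

```text
t: 27.05
ee_pos: [435.5, 273.7, 258.5]
tcp_rot: [-3.141, -0.0, 1.128]
wrist_force: [0.2, 0.3, 0.9]
width: 42.4
grip_force: 0.0
scene [357.7 174.3] [ 9 18  9 13 81] [606.2 234.1  96. ]
top [171.5 189.5] [17 15  9  8 37] [599.9 227.2 103. ]
expected knob at 0: [605.6 233. ]
```

```bash
python3 -c "
from bench import manip;print(manip.finish_job())"
```

```text
the job is handed in; nothing more can be done
None
```

The seeder is changed over to pelleted seed and handed in at about 27 s: large dimples up, plate flat on both pins with the handle on the opposite side, lever back against its stop over the plate's end, and the arm never went near the pot, bottle, tin or board.

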